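# Seat the keyed bushing in the tiller gearbox and close its keeper

## Task

Pick up the bushing with the two side ears and work it gently into the round bore of the bearing carrier on the gearbox, feeling for the bore and turning it until its ears find the keyways, and lower it fully home to the bottom of the bore. Then swing the steel keeper shut over it, as far as it goes. Do not ram or force it against the gearbox (never more than 60 N), and leave the other things on the bench where they are.

Things in the scene. Friction and masses are not known exactly. Their poses are not given: they have to be found in the camera images.
- bushing_mid (a point): Loose dark steel keyed bushing, standing upright, 72 mm tall, about 0.22 kg; point on its axis 36 mm above its foot, z up. Its top part, 22 to 72 mm above the foot, is a flat tang 16 mm thick along its y and 24 mm wide along its x: grip it there across y, near the top. Two opposite ears stick out along its +x and -x.
- bushing_foot (a point): Centre of that bushing's underside, same axes. Round body 36 mm diameter, 0 to 22 mm above the foot, lower edge bevelled (29 mm diameter at the foot, full from 3.5 mm up). Ears: 8 mm wide, 54 mm over both tips, 15 to 22 mm above the foot.
- plain_bushing_mid (a point): Look-alike that is not wanted: same body and tang but no ears. Point half-way up (36 mm). Leave it alone.
- case: Gearbox half-case, fixed to the bench: grey box 160 mm along its x, 210 mm along its y, on a 180 x 230 mm base plate, flat deck 45 mm above the bench. Origin at the centre of its underside. On the deck stand the bearing carrier and the keeper.
- carrier_nominal (a point): Nominal centre of the carrier's top face, 69 mm above the bench, case axes. The carrier is an aluminium collar, 82 mm diameter, 24 mm tall, with a 39 mm round bore down to the deck and two opposite keyways 11 mm wide, cut from bore to rim over its full height. It is bolted down and does not yield, but stands up to 3 mm off this point along the case's x, either way (not measured).
- bore_floor (a point): Nominal centre of the bore's floor (the deck), 24 mm below carrier_nominal. The keyways point up to 0.6 rad either way from the case's +x and -x (not measured). Ears out of line: the bushing stops with its foot 9 mm above the deck, ears on the collar's face. Home: its foot stands on the deck, ears 2 mm below the face, with about 1.5 mm of play all round.
- keeper_pivot (a point): Top of the keeper's upright pivot axis, 85 mm from carrier_nominal along the case's +y, 78 mm above the bench. The keeper is a flat steel bar 12 mm wide, 72 to 78 mm above the bench; its long end reaches 71 mm from the pivot on the side opposite the knob and, shut, lies over the bushing's shoulder beside the tang. It cannot shut unless the bushing is home.
- keeper_knob (a point): Centre of the keeper's black knob: upright cylinder 14 mm diameter, 30 mm tall (78 to 108 mm above the bench), on the keeper's short end, 40 mm from the pivot axis.
- keeper (a joint): Keeper angle, rad: 0 = shut (hard stop; knob out along the case's +y from the pivot), up to 1.75 = open, counter-clockwise from above (the knob swings towards the case's -x, the long end towards +x). Turns with light friction (about 1.5 N at the knob) and stays where it is left.
- spur_ring: Steel ring, 68 mm diameter, 14 mm tall, lying flat; bystander.
- wrench: Wrench, 170 mm, lying flat; bystander.
- driver: Screwdriver, 190 mm, lying flat; bystander.
- grease: White jar with black cap, 70 mm diameter, 80 mm tall; bystander.
- spray: Blue can, 56 mm diameter, 170 mm tall; bystander.
- tin: Open steel cup, 70 mm diameter, 60 mm tall; bystander.

How it is judged:
On the way:
1. the eared bushing is fully home in the carrier while the keeper is still open (z of bushing_foot in the frame of case below 0.0485 m and horizontal distance between bushing_foot and carrier_nominal below 0.008 m and angle between bushing_foot's own z axis and vertical below 0.08 rad and value of joint keeper above 0.8 rad), for 0.2 s.
At the end, for the whole second after the job is handed in: The eared bushing stands upright in the carrier with its foot within 3.5 mm of the deck, within 8 mm of carrier_nominal sideways, at rest, and the keeper is within 0.12 rad of shut (z of bushing_foot in the frame of case below 0.0485 m and horizontal distance between bushing_foot and carrier_nominal below 0.008 m and angle between bushing_foot's own z axis and vertical below 0.08 rad and value of joint keeper below 0.12 rad and linear speed of bushing below 0.02 m/s); the robot touches nothing.
It fails at once if the bushing is pressed against the gearbox with more than 60 N (contact force between bushing and case above 60 N).
It fails at once if a bystander is moved by more than 20 mm (distance of any of spur_ring, wrench, driver, grease, spray, tin, plain_bushing_mid from where it was at the start of the episode above 0.02 m).
It also fails if it takes over 72 s, if anything falls off the work surface, if the arm or the gripper's body presses on something with over 40 N, if the wrist force passes 120 N, or if a joint passes its speed limit or range.

## Robot

A 6-joint arm with a two-finger parallel gripper is mounted at the origin on the work surface. World frame = base frame: x ahead of the robot, y to its left, z up, the work surface at z = 0. Lengths are in m, angles in rad, forces in N, time in s.
With the tool pointing down it reaches from about 0.4 to 0.825 m from the base axis. Payload 7 kg.
Tool frame: the origin (TCP) lies on the centre line of the jaws, within the pads' length; the fingertips stand ctrl.tcp_to_tips ahead of it and the grasp point (between the pads) is the TCP (ctrl.tcp_to_tips is the distance from the TCP to the fingertips, in m); z points along the fingers, x is the direction in which the jaws open and shut, and the axes are right-handed (so a half turn about z gives the same grasp; the last joint's range is limited). The gripper opens to 88 mm and grips with 3 to 60 N. Pads are 19 mm wide; open, the fingers measure 130 mm over their backs; the gripper's body (78 mm by 193 mm) begins 47 mm behind the grasp point.
Start: joints at [-0.838, 0.359, 0.012, 0, -1.224, -0.288], TCP at [0.29, -0.609, 0.246] pointing down, gripper open.
Joint ranges: [-3.07, 3.07], [-1.43, 2.12], [-1.02, 1.25], [-3.03, 1.67], [-3.05, -0], [-3.03, 3.03]. Speed limits (rad/s): [2.39, 2.39, 3.01, 3.14, 3.14, 3.14].

## Interface

Orientations are given as a unit quaternion [w, x, y, z].
In Python, from rig import read_state, imaging, hand_in, ctrl gives the robot as it stands.
- The arm moves only by the tool step_arm, never from a script. Its argument "plan" is a list of rows, each a list of 3 entries, a list of its own where there are three numbers: the turn, a rotation vector about the world's x, y, z in degrees, then the shift along the world's x, y, z in mm, then the opening, from 0 (shut) to 1 (fully open). A call has 1 to 10 rows; each row is the pose to reach, as a shift and turn from the pose commanded when the call began; what a row does not reach only later rows make up. A row lasts 1/8 s, in which the tool goes at most 62.5 mm and 10.7 degrees, less where a joint would pass 70% of its speed; a pose out of reach is approached as far as the arm can. A call with a gripper value outside its range is refused whole. The fingers move at their own pace and stop on an object; the grip force is fixed at half the most. Time passes only in rows, so rows that repeat a pose let the fingers close. It gives the time, the measured TCP pose, the force and the opening at its end, in the units of the state.
- read_state(): the state, without advancing time (a new reading comes with each control period).
- imaging.snapshot(name): name is "side" or "top"; returns a dict with "pixels" (480x640x3 uint8, red, green, blue), "vertical_fov" (degrees; the focal length in pixels is half the picture's height over the tangent of half this angle, whatever the lens; pixels are square), "cx", "cy" (the principal point, pixels), "k1" (the pictures are not rectified: a ray, as slopes to the right and down, at radius r is drawn at 1 + k1 r^2 times it, then the intrinsics apply), "T" (4x4, takes a point from camera to world coordinates). Camera axes: x right, y up, looking along -z (the intrinsics and any distortion apply to the point x, -y, -z); pixel columns grow to the right and rows downward; lengths in m; the calibration is good to about 2 mm. A picture is of the moment at which its call begins. There is no depth.
- hand_in(): hands the job in, once; it reports no verdict.
The state is a dict: "t": time; "qpos": joint angles; "dq": joint speeds; "joint_torque": joint torques, N m; "eef_pos": TCP position; "ee_rot": TCP orientation; "force": force on the tool from outside, world axes, zero at the start; "ft_torque": the same for the moment, N m; "finger_gap": opening from 0.0 (shut) to 1.0 (fully open).
Only numpy, scipy, OpenCV 4.12 (cv2) and the standard library are available. Lean on these libraries where they do the work, as an engineer would, in place of code of your own. Each camera call takes 0.05 s, during which the arm holds its last target.

## Working session

There is one attempt and no reset: what is moved stays moved. The work goes in short steps, Python scripts to look and compute and a tool call to move; the robot and the scene stay as the last step left them, time stands still between calls to the robot, and variables do not carry over. Pictures are saved under pics/ and viewed, and the job is handed in when it is done.

Besides the shell and the picture viewer there is one more tool, called after "Request:" as a command line: name --argument value ..., lists and objects as JSON in quotes. step_arm: Moves the arm, as the interface text tells. Its arguments: {"type":"object","properties":{"plan":{"type":"array"}},"required":["plan"]}

```bash
mkdir -p pics; ls; python3 - <<'E'
from rig import read_state, imaging, ctrl
import cv2
print(read_state()); print([ (a,getattr(ctrl,a)) for a in dir(ctrl) if a[0]!='_'])
for n in("side","top"):
    s=imaging.snapshot(n); cv2.imwrite(f"pics/{n}0.png",s["pixels"][:,:,::-1]); print(n,{k:v for k,v in s.items() if k!="pixels"})
E
```

```text
pics
{'t': 0.0, 'qpos': array([-8.37917677e-01,  3.59432703e-01,  1.10514233e-02, -3.33591756e-04,
       -1.22407343e+00, -2.88035007e-01]), 'dq': array([ 0.0010335 ,  0.00117489,  0.00081186, -0.00065261,  0.00069668,
        0.00067375]), 'joint_torque': array([ 4.31809076e-05, -5.82713163e+01,  2.93057388e+01,  6.99725837e+00,
        6.95041599e-03, -1.42190734e-04]), 'eef_pos': array([ 0.29020581, -0.60893274,  0.24459276]), 'ee_rot': array([-7.55472936e-04,  5.33753414e-01,  8.45639746e-01,  3.76050783e-04]), 'force': array([-0.20167477,  0.33214962,  1.08229972]), 'ft_torque': array([-0.00478001,  0.01577242, -0.04497198]), 'finger_gap': 0.9997455932798278}
[('MotionError', <class 'rig.MotionError'>), ('tcp_to_tips', 0.019)]
side {'vertical_fov': 52.8748532087339, 'cx': 309.52009307115713, 'cy': 234.9346839594733, 'k1': 0.025619454363348976, 'T': array([[-0.9584517 ,  0.21743852, -0.18463701,  0.38674855],
       [-0.28517057, -0.74610831,  0.60166447,  0.60007093],
       [-0.00693418,  0.62931938,  0.77711585,  0.90347017],
       [ 0.        ,  0.        ,  0.        ,  1.        ]])}
top {'vertical_fov': 47.63962363756111, 'cx': 324.6508165881384, 'cy': 243.2724032542492, 'k1': -0.09343690614762552, 'T': array([[-0.00792754,  0.9899893 , -0.14091962,  0.42667846],
       [-0.99953325, -0.00368716,  0.03032644, -0.03152169],
       [ 0.02950326,  0.14109426,  0.98955645,  1.13227165],
       [ 0.        ,  0.        ,  0.        ,  1.        ]])}
```

```bash
sleep 1
```

```text
(no output)
```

View pics/side0.png

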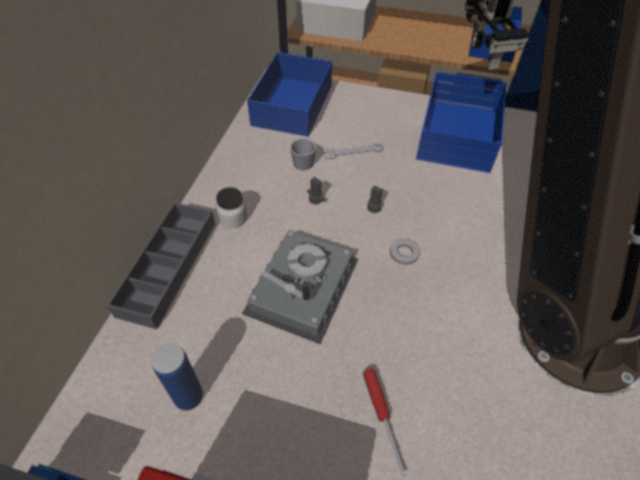

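View pics/top0.png

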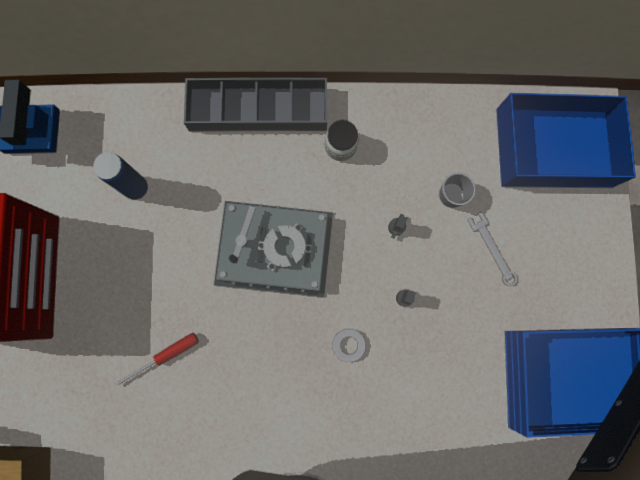

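The top view shows the eared bushing at about (398,227), the plain one at (405,298), the case at about (275,248) with the carrier at (285,246), and the keeper knob at about (233,259). I'll zoom in next.

```bash
cat > h.py <<'E'
import numpy as np, cv2
from rig import read_state, imaging, hand_in, ctrl
def K(s):
    f=240/np.tan(np.radians(s["vertical_fov"])/2); return f
def project(s,P):
    P=np.atleast_2d(P); T=s["T"]; c=(P-T[:3,3])@T[:3,:3]
    u=np.stack([c[:,0]/-c[:,2],-c[:,1]/-c[:,2]],1); r2=(u**2).sum(1,keepdims=True)
    return u*(1+s["k1"]*r2)*K(s)+[s["cx"],s["cy"]]
def ray(s,px):
    d=(np.array(px,float)-[s["cx"],s["cy"]])/K(s); u=d.copy()
    for _ in range(20): u=d/(1+s["k1"]*(u**2).sum())
    v=s["T"][:3,:3]@np.array([u[0],-u[1],-1]); return s["T"][:3,3],v
def atz(s,px,z):
    o,v=ray(s,px); return o+v*(z-o[2])/v[2]
def crop(s,x,y,w,h,k,name,pts=None):
    im=s["pixels"][:,:,::-1].copy()
    c=cv2.resize(im[y:y+h,x:x+w],None,fx=k,fy=k,interpolation=cv2.INTER_CUBIC)
    if pts is not None:
        for q in pts:
            cv2.circle(c,(int((q[0]-x+.5)*k),int((q[1]-y+.5)*k)),2,(0,0,255),-1)
    cv2.imwrite(name,c)
E
python3 - <<'E'
from h import *
s=imaging.snapshot("top"); crop(s,205,190,140,115,5,"pics/t_case.png"); crop(s,375,200,60,120,5,"pics/t_b.png")
s=imaging.snapshot("side"); crop(s,235,220,130,125,4,"pics/s_case.png"); crop(s,290,165,110,60,6,"pics/s_b.png")
E
python3 -c "
import cv2,numpy as np
a=cv2.imread('pics/t_b.png');b=cv2.imread('pics/s_b.png');h=max(a.shape[0],b.shape[0])
p=lambda i:cv2.copyMakeBorder(i,0,h-i.shape[0],0,0,cv2.BORDER_CONSTANT)
c=np.hstack([p(a),p(b)]);print(c.shape);cv2.imwrite('pics/b.png',c[:, :])"
```

```text
(600, 960, 3)
```

View pics/t_case.png

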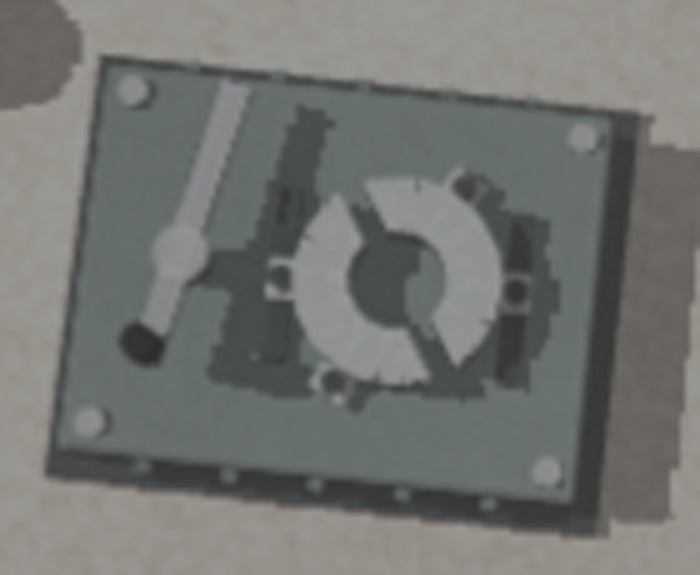

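View pics/t_b.png

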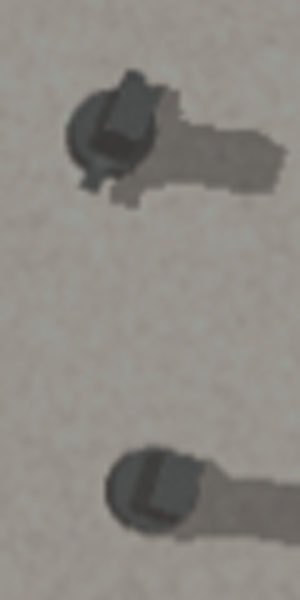

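View pics/s_case.png

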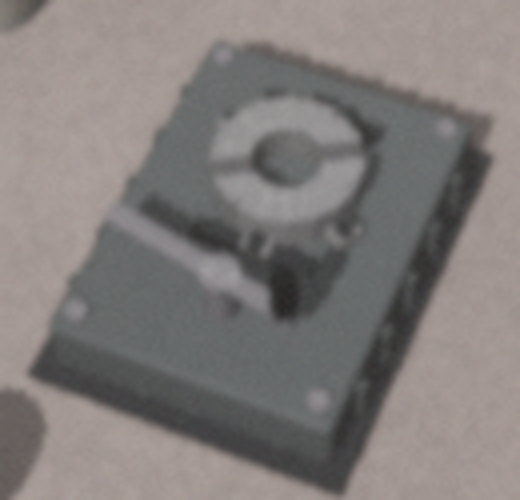

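View pics/s_b.png

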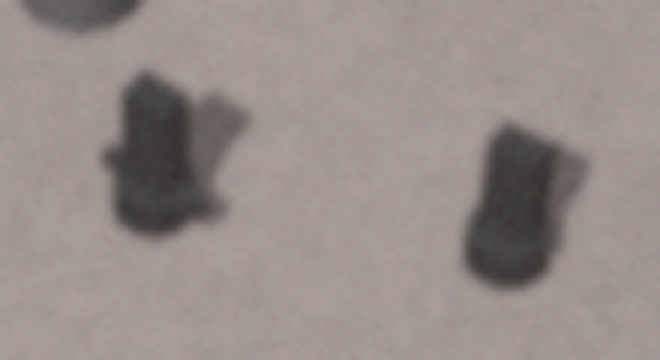

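```bash
python3 - <<'E'
from h import *
t=imaging.snapshot("top"); s=imaging.snapshot("side")
T=lambda p,z:atz(t,[205+(p[0]+.5)/5-.5,190+(p[1]+.5)/5-.5],z)
B=lambda p,z:atz(t,[375+(p[0]+.5)/5-.5,200+(p[1]+.5)/5-.5],z)
SB=lambda p,z:atz(s,[290+(p[0]+.5)/6-.5,165+(p[1]+.5)/6-.5],z)
S=lambda p,z:atz(s,[235+(p[0]+.5)/4-.5,220+(p[1]+.5)/4-.5],z)
r=lambda *a:print(*[np.round(v*1000,1) if isinstance(v,np.ndarray) else v for v in a])
for n,p in dict(TL=(104,60),TR=(612,118),BL=(58,447),BR=(573,502)).items(): r(n,T(p,.045))
r('carrier',T((398,281),.069),S((290,160),.069))
r('key',T((357,208),.069),T((443,362),.069))
r('pivot',T((180,252),.078),S((220,272),.078)); r('knob',T((142,343),.108),S((288,270),.108))
r('long end',T((236,85),.078),S((115,215),.078))
r('ears',B((132,75),.0185),B((92,185),.0185),SB((110,158),.0185),SB((220,210),.0185))
r('tangtop',B((130,110),.072),SB((160,90),.072))
r('body',B((112,133),.022)); r('plain',B((152,490),.022),B((178,482),.072))
E
```

```text
TL [668.1 137.   45. ]
TR [643.4 -70.1  45. ]
BL [510.2 152.6  45. ]
BR [487.3 -53.2  45. ]
carrier [573.4  15.7  69. ] [570.6  20.5  69. ]
key [602.6  32.   69. ] [541.2  -2.   69. ]
pivot [583.9 100.7  78. ] [582.4 103.6  78. ]
knob [544.7 110.8 108. ] [543.8 111.3 108. ]
long end [650.5  79.5  78. ] [645.3  85.7  78. ]
ears [ 645.5 -226.5   18.5] [ 598.8 -208.3   18.5] [ 642.1 -222.2   18.5] [ 589.3 -206.1   18.5]
tangtop [ 620.8 -215.9   72. ] [ 618.1 -215.    72. ]
body [ 620.2 -216.8   22. ]
plain [ 471.7 -229.4   22. ] [ 472.7 -230.9   72. ]
```

```bash
cat > model.py <<'E'
from h import *
def circ(c,r,z,n=72):
    a=np.linspace(0,2*np.pi,n); return np.stack([c[0]+r*np.cos(a),c[1]+r*np.sin(a),np.full(n,z)],1)
def seg(a,b,n=30):
    return np.linspace(a,b,n)
def rect(c,yaw,hx,hy,z):
    R=np.array([[np.cos(yaw),-np.sin(yaw)],[np.sin(yaw),np.cos(yaw)]])
    P=[np.r_[np.array(c)+R@np.array(q),z] for q in((hx,hy),(-hx,hy),(-hx,-hy),(hx,-hy))]
    return np.vstack([seg(P[i],P[(i+1)%4]) for i in range(4)])
def line(c,yaw,r0,r1,w,z):
    u=np.array([np.cos(yaw),np.sin(yaw)]);v=np.array([-u[1],u[0]])
    return np.vstack([seg(np.r_[np.array(c)+u*r0+v*q,z],np.r_[np.array(c)+u*r1+v*q,z]) for q in(w/2,-w/2)])
E
cat > ov.py <<'E'
from model import *
t=imaging.snapshot("top"); s=imaging.snapshot("side")
cc=np.array([.5773,.0416]);yaw=-.11; car=np.array([.573,.0165]);ka=.5
piv=np.array([.5835,.1015]);kn=np.array([.5445,.111])
P=np.vstack([rect(cc,yaw,.08,.105,.045),circ(car,.041,.069),circ(car,.0195,.069),line(car,ka,.0195,.041,.011,.069),line(car,ka+np.pi,.0195,.041,.011,.069),circ(kn,.007,.108,20),[np.r_[piv,.078]]])
crop(t,205,190,140,115,5,"pics/o1.png",project(t,P)); crop(s,235,220,130,125,5,"pics/o2.png",project(s,P))
b=np.array([.6205,-.216]);by=-.34
P=np.vstack([circ(b,.018,.022,40),rect(b,by,.012,.008,.072)[::3],line(b,by,.018,.027,.008,.022)[::4],line(b,by+np.pi,.018,.027,.008,.022)[::4]])
crop(t,375,200,50,50,8,"pics/o3.png",project(t,P)); crop(s,290,165,60,50,8,"pics/o4.png",project(s,P))
a=cv2.imread('pics/o3.png');c=cv2.imread('pics/o4.png');cv2.imwrite('pics/o34.png',np.hstack([a,c])[:, :800])
E
python3 ov.py
```

```text
(no output)
```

View pics/o1.png

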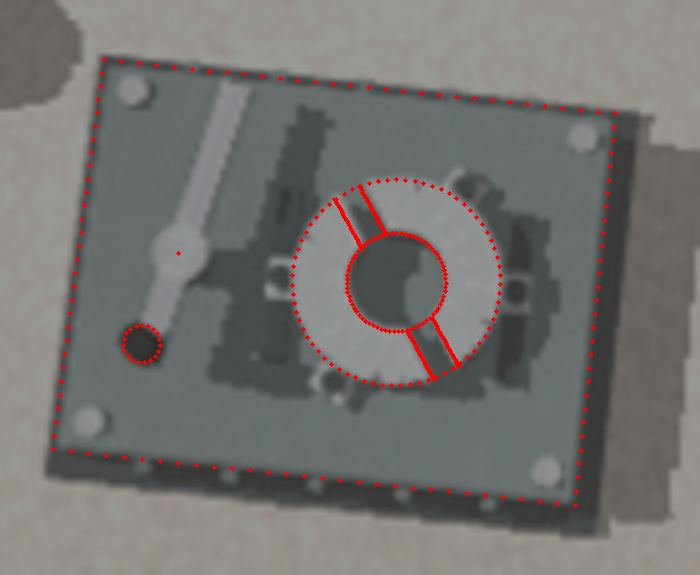

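View pics/o2.png

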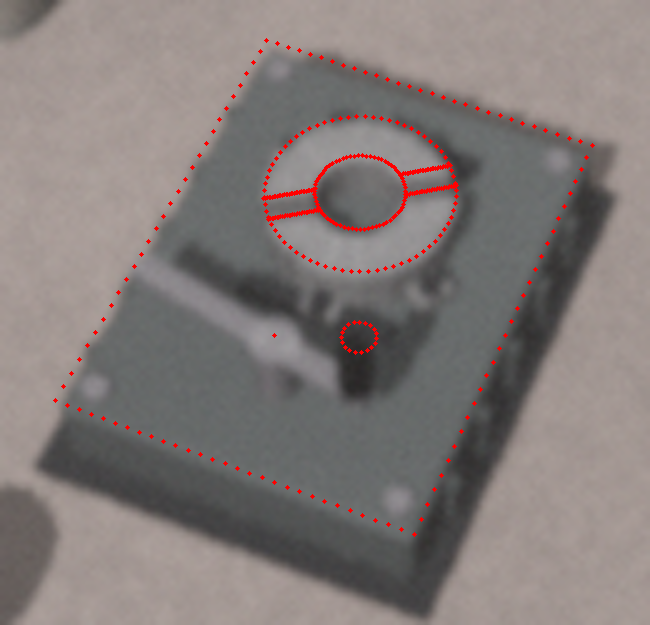

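View pics/o34.png

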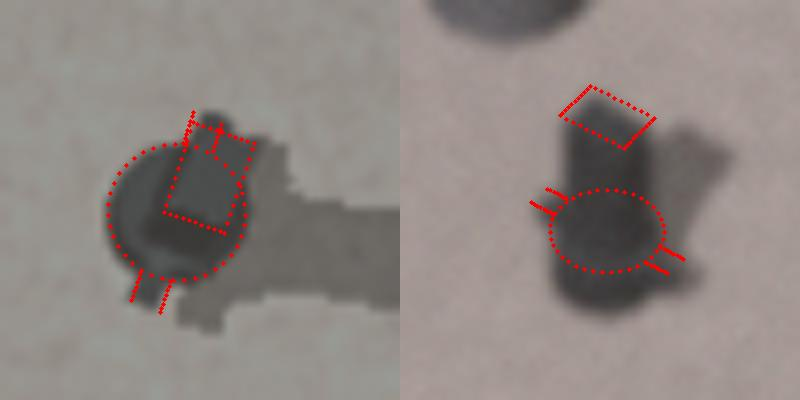

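```bash
cat > ov2.py <<'E'
from model import *
import sys
t=imaging.snapshot("top"); s=imaging.snapshot("side")
car=np.array([.573,.0165]);ka=float(sys.argv[1])
P=np.vstack([circ(car,.0195,.069),line(car,ka,.0195,.041,.011,.069),line(car,ka+np.pi,.0195,.041,.011,.069)])
crop(t,258,220,52,54,12,"pics/k1.png",project(t,P))
b=np.array([.619,-.2165]);by=float(sys.argv[2])
P=np.vstack([circ(b,.018,.022,40),rect(b,by,.012,.008,.072)[::3],line(b,by,.018,.027,.008,.022)[::4],line(b,by+np.pi,.018,.027,.008,.022)[::4]])
crop(t,375,200,50,50,8,"pics/o3.png",project(t,P)); crop(s,290,165,50,50,8,"pics/o4.png",project(s,P))
a=cv2.imread('pics/o3.png');c=cv2.imread('pics/o4.png');cv2.imwrite('pics/o34.png',np.hstack([a,c])[:, :800])
E
python3 ov2.py .5 -.41
```

```text
(no output)
```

View pics/k1.png

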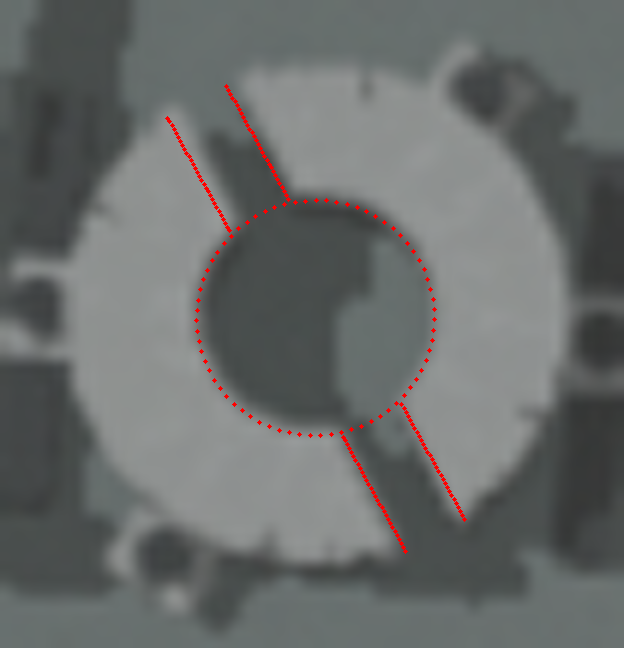

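View pics/o34.png

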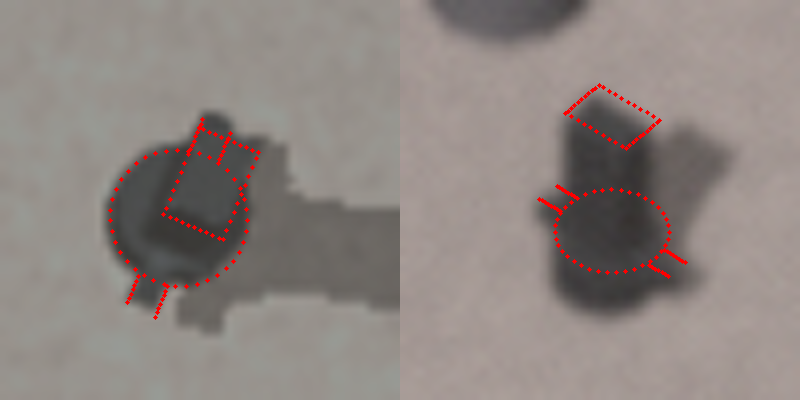

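The keyway fits at about 0.50 rad in world yaw, and the bore centre is about (573, 16.5). The bushing is at about (621, -216) with yaw of about -0.40. I'll move above it now.

Request:
step_arm --plan '[[[0,0,-10],[55,65,-6],1],[[0,0,-20],[110,130,-16],1],[[0,0,-30],[160,190,-26],1],[[0,0,-40],[210,250,-46],1],[[0,0,-48.5],[260,310,-66],1],[[0,0,-48.5],[300,357,-66],1],[[0,0,-48.5],[331,393,-66],1],[[0,0,-48.5],[331,393,-66],1],[[0,0,-48.5],[331,393,-66],1],[[0,0,-48.5],[331,393,-66],1]]'

```text
t: 1.75
eef_pos: [0.622, -0.2151, 0.1791]
ee_rot: [-0.0, 0.833, 0.553, -0.0]
force: [-0.6, -0.5, -0.5]
finger_gap: 1.0
```

```bash
python3 - <<'E'
from model import *
st=read_state();print(st['eef_pos'],st['ee_rot'],st['qpos'],st['force'])
q=st['ee_rot'];print(np.degrees(2*np.arctan2(q[2],q[1])))
t=imaging.snapshot("top"); s=imaging.snapshot("side")
crop(t,330,150,130,110,6,"pics/a1.png");crop(s,250,100,130,110,6,"pics/a2.png")
E
```

```text
[ 0.62201917 -0.21512509  0.17906877] [-2.09319334e-04  8.33373139e-01  5.52710669e-01 -2.89464516e-04] [-3.72687694e-02  3.77498742e-01 -1.16781348e-01 -2.59325286e-06
 -1.07723067e+00 -1.93309579e+00] [-0.61428115 -0.48528994 -0.52512552]
67.10635625301545
```

View pics/a2.png

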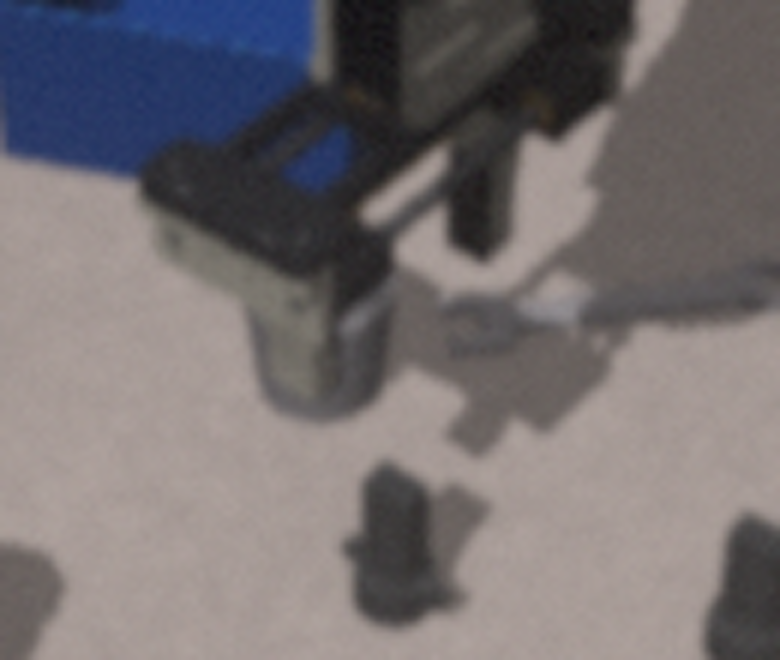

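The side view shows the gripper up and to the left of the bushing, which stands clear at crop (392,545). I'll descend and grip.

Request:
step_arm --plan '[[[0,0,0],[-1,-1,-40],1],[[0,0,0],[-1,-1,-80],1],[[0,0,0],[-1,-1,-105],1],[[0,0,0],[-1,-1,-121],1],[[0,0,0],[-1,-1,-121],1],[[0,0,0],[-1,-1,-121],0.5]]'

```text
t: 2.6
eef_pos: [0.6211, -0.2179, 0.0599]
ee_rot: [0.001, 0.834, 0.552, 0.001]
force: [-0.3, -0.8, 0.1]
finger_gap: 0.937
```

```bash
python3 - <<'E'
from model import *
t=imaging.snapshot("top"); s=imaging.snapshot("side")
crop(t,350,170,100,85,7,"pics/a3.png");crop(s,270,130,90,80,7,"pics/a4.png")
E
```

```text
(no output)
```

View pics/a4.png

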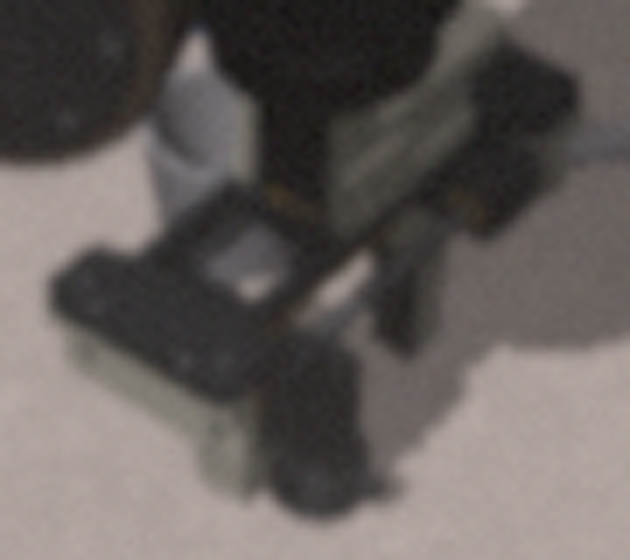

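The fingers straddle the bushing: tips at about crop (230,490) and (405,350), with the bushing axis between them. I'll close the gripper.

Request:
step_arm --plan '[[[0,0,0],[0,0,0],0.3],[[0,0,0],[0,0,0],0.1],[[0,0,0],[0,0,0],0.05],[[0,0,0],[0,0,0],0.05],[[0,0,0],[0,0,0],0.05],[[0,0,0],[0,0,0],0.05],[[0,0,0],[0,0,0],0.05],[[0,0,0],[0,0,0],0.05]]'

```text
t: 3.7
eef_pos: [0.6203, -0.2172, 0.0584]
ee_rot: [-0.0, 0.834, 0.552, -0.0]
force: [-0.4, 0.4, -1.3]
finger_gap: 0.183
```

Request:
step_arm --plan '[[[0,0,0],[0,0,40],0.05],[[0,0,0],[0,0,90],0.05],[[0,0,10],[-4,20,112],0.05],[[0,0,20],[-12,60,112],0.05],[[0,0,30],[-22,110,112],0.05],[[0,0,40],[-32,160,112],0.05],[[0,0,50],[-42,210,112],0.05],[[0,0,51.5],[-47,234,112],0.05],[[0,0,51.5],[-47,234,112],0.05],[[0,0,51.5],[-47,234,112],0.05]]'

```text
t: 4.95
eef_pos: [0.5733, 0.0165, 0.1704]
ee_rot: [-0.0, 0.511, 0.859, -0.0]
force: [-0.4, -0.3, -2.0]
finger_gap: 0.18
```

```bash
cat > held.py <<'E'
from model import *
import sys
st=read_state();p=st['eef_pos'];q=st['ee_rot'];y=2*np.arctan2(q[2],q[1])
print(p,np.degrees(y),st['force'],st['ft_torque'],st['finger_gap'])
t=imaging.snapshot("top"); s=imaging.snapshot("side")
dz=.0584; b=p[:2]; f=p[2]-dz; by=y-np.pi/2
car=np.array([.573,.0165]);ka=.5
P=np.vstack([circ(b,.018,f+.022,40),circ(b,.018,f+.0035,40),rect(b,by,.012,.008,f+.072)[::3],line(b,by,.018,.027,.008,f+.022)[::4],line(b,by+np.pi,.018,.027,.008,f+.022)[::4],circ(car,.041,.069)])
n=sys.argv[1]
crop(t,250,205,80,85,7,f"pics/{n}t.png",project(t,P));crop(s,270,185,90,90,7,f"pics/{n}s.png",project(s,P))
a=cv2.imread(f'pics/{n}s.png');cv2.imwrite(f'pics/{n}s.png',a[:600])
E
python3 held.py h1
```

```text
[0.57328062 0.0164573  0.17043834] 118.47649633160427 [-0.38516744 -0.34218811 -2.03408794] [-0.02830453 -0.05677359  0.01546138] 0.1802021429950044
```

View pics/h1s.png

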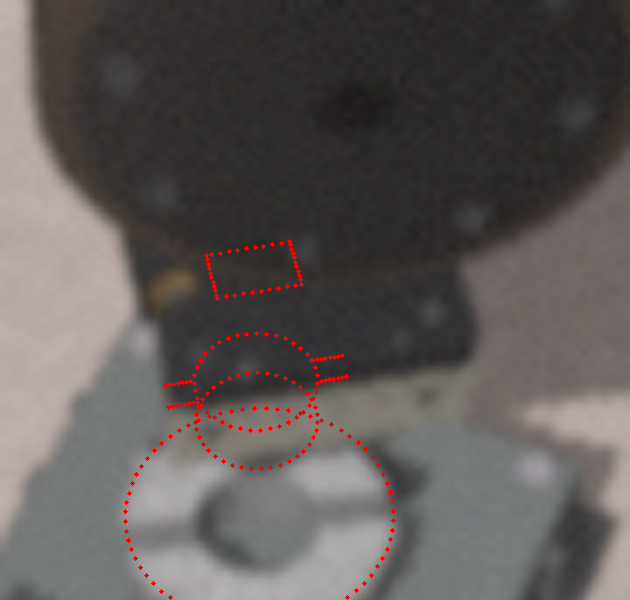

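View pics/h1t.png

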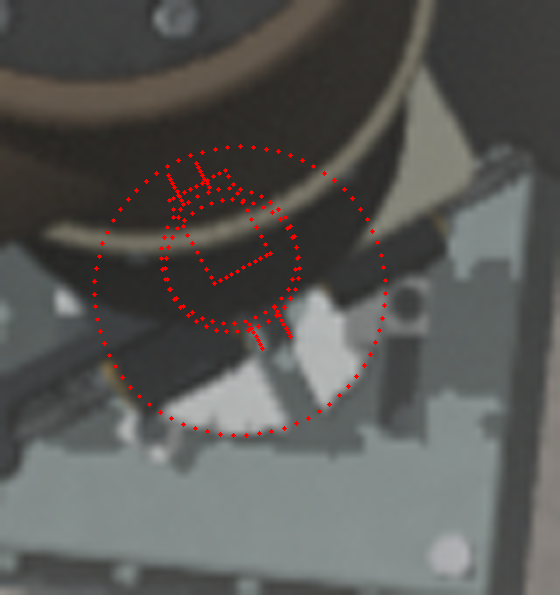

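The bushing is hidden by the gripper in both views, so I'll lower it by feel.

Request:
step_arm --plan '[[[0,0,0],[0,0,-20],0.05],[[0,0,0],[0,0,-36],0.05],[[0,0,0],[0,0,-40],0.05],[[0,0,0],[0,0,-42],0.05],[[0,0,0],[0,0,-43],0.05],[[0,0,0],[0,0,-44],0.05],[[0,0,0],[0,0,-45],0.05]]'

```text
t: 5.92
eef_pos: [0.5736, 0.0168, 0.1258]
ee_rot: [0.0, 0.511, 0.859, 0.0]
force: [0.1, -0.4, -2.8]
finger_gap: 0.18
```

Request:
step_arm --plan '[[[0,0,0],[0,0,-1],0.05],[[0,0,0],[0,0,-2],0.05],[[0,0,0],[0,0,-3],0.05]]'

```text
t: 6.3
eef_pos: [0.5734, 0.0167, 0.1225]
ee_rot: [0.0, 0.511, 0.859, 0.0]
force: [-0.1, 0.0, -2.1]
finger_gap: 0.178
```

Request:
step_arm --plan '[[[0,0,0],[0,0,-1],0.05],[[0,0,0],[0,0,-2],0.05],[[0,0,0],[0,0,-3],0.05]]'

```text
t: 6.68
eef_pos: [0.5734, 0.0167, 0.1195]
ee_rot: [-0.0, 0.511, 0.859, 0.0]
force: [0.5, 0.5, -2.8]
finger_gap: 0.179
```

The foot is 8 mm into the bore with no contact force. The ears reach the collar face at a TCP height of about 0.112.

Request:
step_arm --plan '[[[0,0,0],[0,0,-1],0.05],[[0,0,0],[0,0,-2],0.05],[[0,0,0],[0,0,-3],0.05],[[0,0,0],[0,0,-4],0.05],[[0,0,0],[0,0,-5],0.05],[[0,0,0],[0,0,-6],0.05]]'

```text
t: 7.42
eef_pos: [0.5734, 0.0167, 0.1135]
ee_rot: [-0.0, 0.511, 0.859, -0.0]
force: [0.9, 1.0, -2.5]
finger_gap: 0.183
```

Request:
step_arm --plan '[[[0,0,0],[0,0,-0.5],0.05],[[0,0,0],[0,0,-1],0.05],[[0,0,0],[0,0,-1.5],0.05],[[0,0,0],[0,0,-2],0.05]]'

```text
t: 7.92
eef_pos: [0.5736, 0.0167, 0.1119]
ee_rot: [0.0, 0.511, 0.859, 0.0]
force: [-2.3, -0.2, 2.9]
finger_gap: 0.182
```

Request:
step_arm --plan '[[[0,0,0],[0,0,-0.5],0.05],[[0,0,0],[0,0,-0.5],0.05]]'

```text
t: 8.18
eef_pos: [0.5736, 0.0167, 0.1116]
ee_rot: [0.0, 0.511, 0.859, 0.0]
force: [-1.2, -0.2, 4.8]
finger_gap: 0.179
```

The ears are resting on the face with about 7 N. I'll search by turning.

Request:
step_arm --plan '[[[0,0,1],[0,0,-0.5],0.05],[[0,0,2],[0,0,-0.5],0.05],[[0,0,3],[0,0,-0.5],0.05],[[0,0,3],[0,0,-0.5],0.05]]'

```text
t: 8.68
eef_pos: [0.5733, 0.0172, 0.1113]
ee_rot: [-0.0, 0.489, 0.872, 0.0]
force: [-4.7, 4.9, 9.3]
finger_gap: 0.183
```

Request:
step_arm --plan '[[[0,0,-2],[0,0,0.5],0.05],[[0,0,-3],[0,0,0.5],0.05],[[0,0,-4],[0,0,0],0.05],[[0,0,-4],[0,0,0],0.05]]'

```text
t: 9.18
eef_pos: [0.5732, 0.0168, 0.11]
ee_rot: [-0.0, 0.519, 0.855, -0.0]
force: [0.1, 1.4, -1.6]
finger_gap: 0.182
```

```bash
python3 held.py h2
```

```text
[0.57316204 0.01677718 0.10996514] 117.4740496261523 [ 0.05343527  1.36470396 -1.55945359] [ 0.53819743  0.00584217 -0.03149884] 0.18240525566242544
```

View pics/h2t.png

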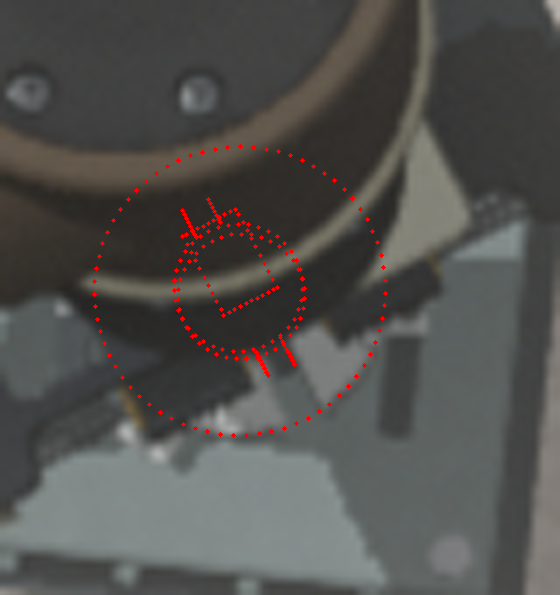

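View pics/h2s.png

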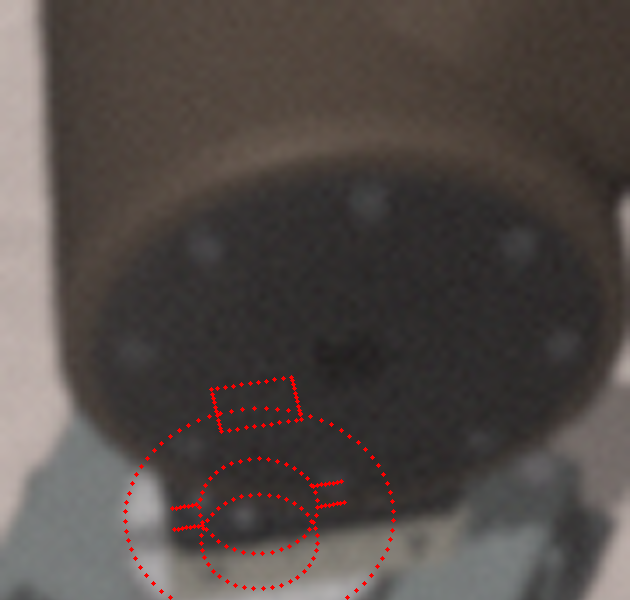

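At 117.5° the tool came down to 0.110 with no load, so the ears are dropping into the keyways. I'll continue down.

Request:
step_arm --plan '[[[0,0,0],[0,0,-0.5],0.05],[[0,0,0],[0,0,-1],0.05],[[0,0,0],[0,0,-1.5],0.05],[[0,0,0],[0,0,-2],0.05]]'

```text
t: 9.78
eef_pos: [0.5733, 0.0168, 0.1085]
ee_rot: [-0.0, 0.519, 0.855, 0.0]
force: [-1.8, 2.7, 0.1]
finger_gap: 0.183
```

Request:
step_arm --plan '[[[0,0,0],[0,0,-0.5],0.05],[[0,0,0],[0,0,-1],0.05],[[0,0,0],[0,0,-1.5],0.05]]'

```text
t: 10.15
eef_pos: [0.5734, 0.0168, 0.1071]
ee_rot: [0.0, 0.519, 0.855, 0.0]
force: [-1.6, 3.9, 0.1]
finger_gap: 0.18
```

Request:
step_arm --plan '[[[0,0,0],[-0.3,0.5,-0.5],0.05],[[0,0,0],[-0.3,0.5,-1],0.05],[[0,0,0],[-0.3,0.5,-1.5],0.05],[[0,0,0],[-0.3,0.5,-2],0.05]]'

```text
t: 10.65
eef_pos: [0.5731, 0.017, 0.105]
ee_rot: [0.0, 0.519, 0.855, -0.0]
force: [0.8, 0.4, -2.8]
finger_gap: 0.178
```

Request:
step_arm --plan '[[[0,0,0],[0,0,-0.5],0.05],[[0,0,0],[0,0,-1],0.05],[[0,0,0],[0,0,-1.5],0.05]]'

```text
t: 11.02
eef_pos: [0.5731, 0.0172, 0.1035]
ee_rot: [0.0, 0.519, 0.855, -0.0]
force: [-0.1, 0.0, -1.8]
finger_gap: 0.174
```

Request:
step_arm --plan '[[[0,0,0],[0,0,-0.5],0.05],[[0,0,0],[0,0,-1],0.05],[[0,0,0],[0,0,-1],0.05]]'

```text
t: 11.4
eef_pos: [0.5732, 0.0172, 0.1033]
ee_rot: [0.0, 0.519, 0.855, 0.0]
force: [-2.1, 0.4, 5.1]
finger_gap: 0.181
```

It's on the floor at the expected height with about 7 N. I'll release and retreat.

Request:
step_arm --plan '[[[0,0,0],[0,0,0.7],0.05],[[0,0,0],[0,0,0.7],0.3],[[0,0,0],[0,0,0.7],0.6],[[0,0,0],[0,0,0.7],0.6],[[0,0,0],[0,0,0.7],0.6],[[0,0,0],[0,0,15],0.6],[[0,0,0],[0,0,60],0.6],[[0,0,0],[0,0,100],0.6]]'

```text
t: 12.4
eef_pos: [0.5733, 0.0171, 0.205]
ee_rot: [0.0, 0.519, 0.855, 0.0]
force: [1.0, -0.1, 0.1]
finger_gap: 0.6
```

Request:
step_arm --plan '[[[0,0,0],[-40,-40,20],0.6],[[0,0,0],[-80,-80,40],0.6],[[0,0,0],[-120,-120,40],0.6],[[0,0,0],[-120,-160,40],0.6],[[0,0,0],[-120,-180,40],0.6]]'

```text
t: 13.02
eef_pos: [0.4526, -0.1644, 0.2443]
ee_rot: [0.001, 0.519, 0.855, 0.001]
force: [1.3, -0.1, 0.3]
finger_gap: 0.6
```

```bash
python3 - <<'E'
from model import *
st=read_state();print(st['eef_pos'],st['finger_gap'])
t=imaging.snapshot("top"); s=imaging.snapshot("side")
b=np.array([.5735,.0172]);by=np.radians(27.5);f=.045
P=np.vstack([rect(b,by,.012,.008,f+.072)[::3],circ([.573,.0165],.041,.069)])
crop(t,205,190,140,115,5,"pics/r1.png",project(t,P));crop(s,235,220,130,120,5,"pics/r2.png",project(s,P))
E
```

```text
[ 0.45264786 -0.16440997  0.24430343] 0.6001282000925261
```

View pics/r1.png

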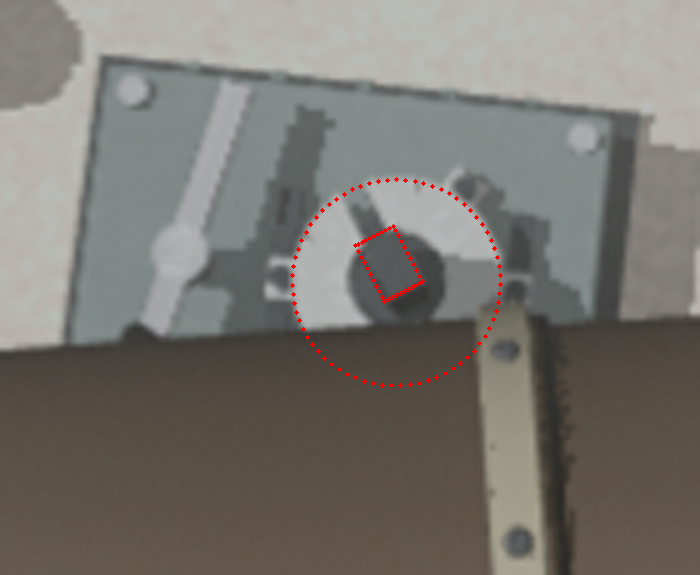

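View pics/r2.png

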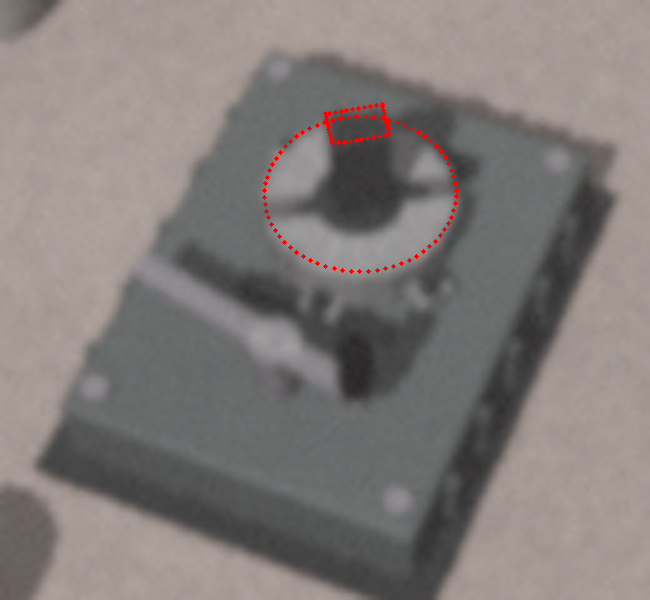

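The tang sits upright at the seated-height overlay in both views: top (390,262), side (358,125). The knob stands at about 166° from the pivot, so the keeper is about 1.44 rad open. I'll turn the tool so the jaws lie tangential to the knob's arc and move over the knob.

Request:
step_arm --plan '[[[0,0,10],[10,30,0],0.5],[[0,0,20],[20,60,0],0.5],[[0,0,30],[30,90,0],0.5],[[0,0,40],[40,120,0],0.5],[[0,0,50],[50,150,0],0.5],[[0,0,60],[60,180,0],0.5],[[0,0,70],[70,210,0],0.5],[[0,0,80],[80,240,0],0.5],[[0,0,90],[90,270,0],0.5],[[0,0,100],[92,275,0],0.5]]'

```text
t: 14.38
eef_pos: [0.5454, 0.1146, 0.243]
ee_rot: [0.0, -0.325, 0.946, 0.0]
force: [-0.6, -0.7, -0.1]
finger_gap: 0.501
```

Request:
step_arm --plan '[[[0,0,10],[0,0,0],0.4],[[0,0,20],[0,0,-30],0.4],[[0,0,30],[0,0,-60],0.4],[[0,0,38.8],[0,0,-80],0.4],[[0,0,38.8],[0,0,-80],0.4],[[0,0,38.8],[0,0,-80],0.4]]'

```text
t: 15.12
eef_pos: [0.5456, 0.1128, 0.1638]
ee_rot: [0.001, -0.617, 0.787, -0.0]
force: [-0.0, -0.4, -0.2]
finger_gap: 0.398
```

```bash
cat > kn.py <<'E'
from model import *
import sys
n=sys.argv[1]
st=read_state();p=st['eef_pos'];q=st['ee_rot'];print(p,np.degrees(2*np.arctan2(q[2],q[1])),st['qpos'],st['force'],st['finger_gap'])
t=imaging.snapshot("top"); s=imaging.snapshot("side")
P=np.vstack([circ([.5445,.111],.007,.108,20),[np.r_[p[:2],p[2]-.019]]])
crop(t,205,190,140,115,5,f"pics/{n}t.png",project(t,P));crop(s,235,220,130,120,5,f"pics/{n}s.png",project(s,P))
E
python3 kn.py n1
```

```text
[0.54563174 0.11278414 0.16381586] 256.1287513435305 [ 5.55530865e-01  2.34044535e-01 -3.64513499e-01  4.70460803e-04
 -9.70876603e-01  7.72901155e-01] [-0.04386226 -0.44840162 -0.15731221] 0.3979928766098446
```

View pics/n1s.png

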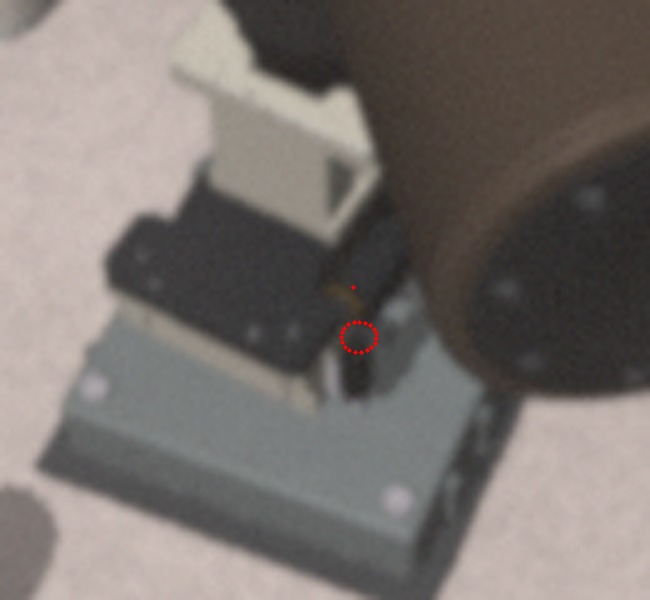

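View pics/n1t.png

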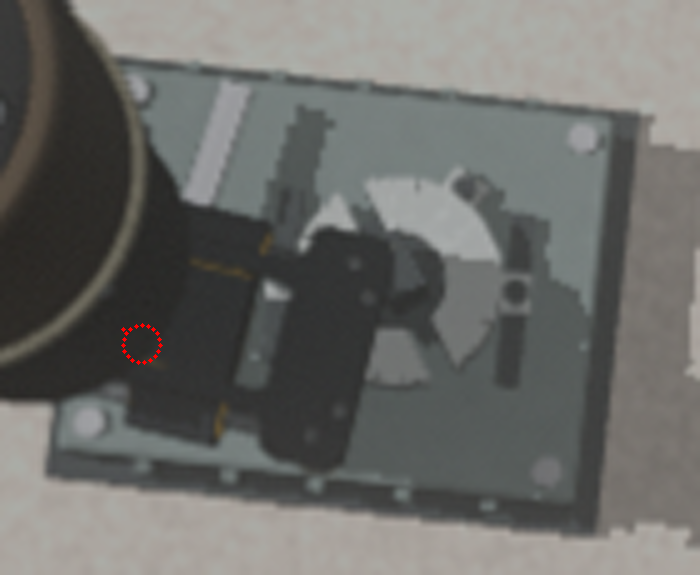

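The knob is at side crop (358,345), between and below the fingers. I'll lower over it slowly.

Request:
step_arm --plan '[[[0,0,0],[-1,-1.5,-15],0.4],[[0,0,0],[-1,-1.5,-27],0.4],[[0,0,0],[-1,-1.5,-35],0.4],[[0,0,0],[-1,-1.5,-40],0.4],[[0,0,0],[-1,-1.5,-45],0.4],[[0,0,0],[-1,-1.5,-51],0.4],[[0,0,0],[-1,-1.5,-51],0.3],[[0,0,0],[-1,-1.5,-51],0.25],[[0,0,0],[-1,-1.5,-51],0.25]]'

```text
t: 16.35
eef_pos: [0.5443, 0.1108, 0.1119]
ee_rot: [0.0, -0.618, 0.786, -0.0]
force: [-0.8, -0.2, 0.3]
finger_gap: 0.255
```

```bash
python3 kn.py n2; python3 -c "
import numpy as np
u=np.radians(83.7);piv=np.array([583.5,101.5])
for d in range(0,95,10):
  a=np.radians(166.3-d);p=piv+40.1*np.array([np.cos(a),np.sin(a)]);print(d,np.round(p-[544.5,111],1))
"
```

```text
[0.54427435 0.11078334 0.11185141] 256.2882071816234 [ 5.53402170e-01  2.89117719e-01 -4.27603562e-01  5.27320967e-05
 -8.53522600e-01  7.78043574e-01] [-0.76769837 -0.1568229   0.28926018] 0.25528149471248573
0 [ 0. -0.]
10 [2.3 6.6]
20 [ 5.6 12.7]
30 [10.  18.2]
40 [15.3 22.8]
50 [21.2 26.4]
60 [27.7 29. ]
70 [34.6 30.4]
80 [41.6 30.5]
90 [48.5 29.5]
```

View pics/n2s.png

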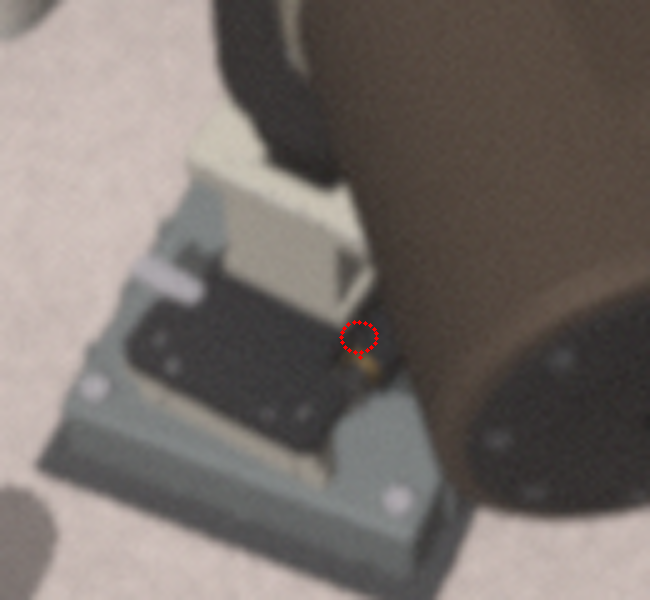

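Request:
step_arm --plan '[[[0,0,-5],[1,3.4,0],0.25],[[0,0,-10],[2.3,6.6,0],0.25],[[0,0,-15],[3.8,9.7,0],0.25],[[0,0,-20],[5.6,12.7,0],0.25],[[0,0,-25],[7.7,15.5,0],0.25],[[0,0,-30],[10,18.2,0],0.25],[[0,0,-35],[12.6,20.6,0],0.25],[[0,0,-40],[15.3,22.8,0],0.25]]'

```text
t: 17.45
eef_pos: [0.5588, 0.1332, 0.1115]
ee_rot: [-0.001, -0.31, 0.951, -0.0]
force: [-1.6, -0.5, 2.0]
finger_gap: 0.249
```

```bash
python3 kn.py n3
```

```text
[0.55876092 0.13321566 0.11153476] 216.10801041355066 [ 5.74316096e-01  3.18194212e-01 -3.84397490e-01 -3.28798473e-04
 -8.69569864e-01  5.60998699e-02] [-1.59011484 -0.52799591  1.95973234] 0.24852313682541782
```

View pics/n3s.png

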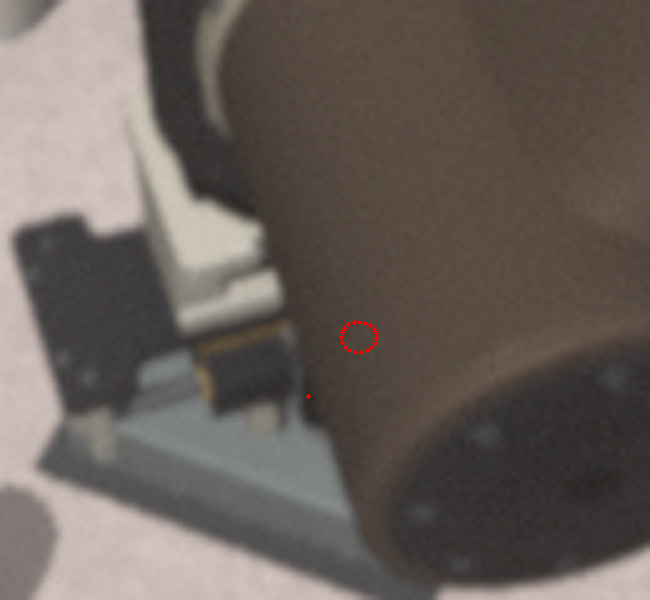

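View pics/n3t.png

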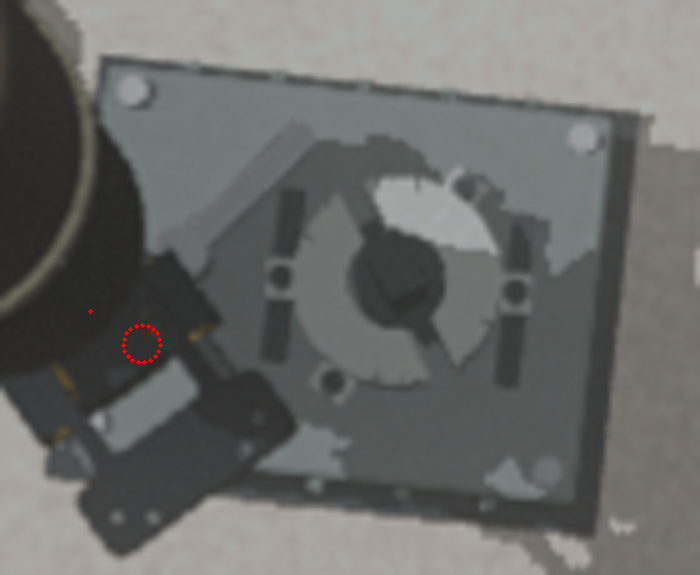

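The keeper is following: in the top view its long end has swung to (300,130). I'll continue.

Request:
step_arm --plan '[[[0,0,-5],[2.9,1.9,0],0.25],[[0,0,-10],[5.9,3.6,0],0.25],[[0,0,-15],[9.1,5,0],0.25],[[0,0,-20],[12.4,6.2,0],0.25],[[0,0,-25],[15.8,7,0],0.25],[[0,0,-30],[19.3,7.6,0],0.25],[[0,0,-35],[22.8,7.8,0],0.25],[[0,0,-38],[25,7.8,0],0.25]]'

```text
t: 18.55
eef_pos: [0.5841, 0.1416, 0.1114]
ee_rot: [-0.0, 0.015, 1.0, 0.0]
force: [-2.7, 2.2, 0.8]
finger_gap: 0.247
```

```bash
python3 kn.py n4
```

```text
[0.58410837 0.141602   0.11142803] 178.28630332522238 [ 5.62214527e-01  3.56175547e-01 -3.25312276e-01 -8.62763048e-04
 -8.89405252e-01 -5.91580712e-01] [-2.69698107  2.15017959  0.80128577] 0.24706648944458617
```

View pics/n4t.png

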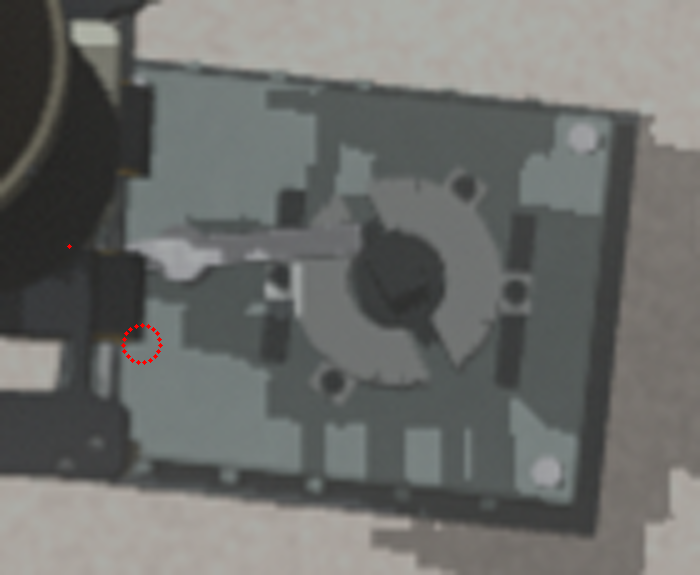

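About 12° is left. I'll push slowly until the force rises.

Request:
step_arm --plan '[[[0,0,-1],[1,0,0],0.25],[[0,0,-2],[2,0,0],0.25],[[0,0,-3],[3,0,0],0.25],[[0,0,-4],[4,0,0],0.25],[[0,0,-5],[5,-0.3,0],0.25],[[0,0,-5],[6,-0.4,0],0.25]]'

```text
t: 19.4
eef_pos: [0.5905, 0.1409, 0.1116]
ee_rot: [0.0, 0.059, 0.998, 0.0]
force: [-1.4, 1.7, -0.3]
finger_gap: 0.254
```

Request:
step_arm --plan '[[[0,0,0],[0.7,0,0],0.25],[[0,0,0],[1.4,-0.1,0],0.25],[[0,0,0],[1.4,-0.1,0],0.25]]'

```text
t: 19.77
eef_pos: [0.5918, 0.1408, 0.1116]
ee_rot: [0.0, 0.059, 0.998, 0.0]
force: [-2.5, 1.5, 0.8]
finger_gap: 0.246
```

Request:
step_arm --plan '[[[0,0,0],[0.7,0,0],0.25],[[0,0,0],[1.4,-0.1,0],0.25],[[0,0,0],[1.4,-0.1,0],0.25]]'

```text
t: 20.15
eef_pos: [0.5921, 0.1407, 0.1115]
ee_rot: [-0.001, 0.059, 0.998, -0.0]
force: [-6.7, 3.3, 3.7]
finger_gap: 0.25
```

```bash
python3 kn.py n5
```

```text
[0.59209219 0.14074394 0.11147245] 173.27626918952768 [ 0.55343237  0.36781175 -0.30656541 -0.00115571 -0.89812765 -0.67006274] [-6.72088266  3.29414908  3.72796583] 0.25025981427170635
```

View pics/n5t.png

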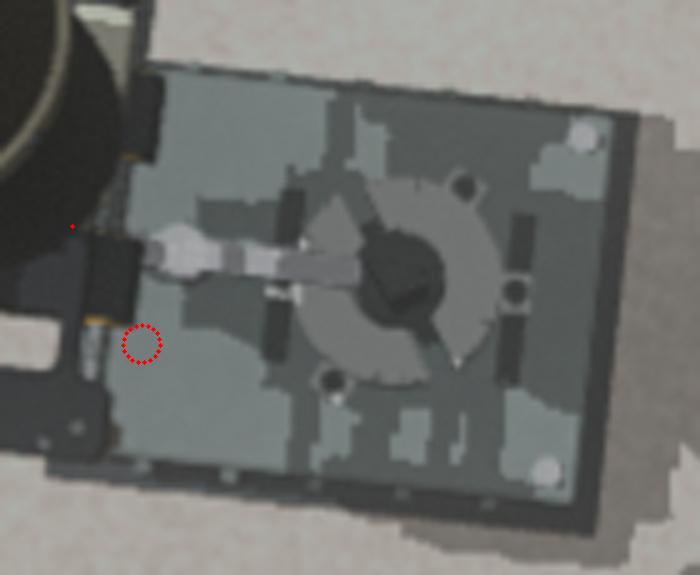

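The bar now slopes 5.9° in the image against about 6.3° for the case edge, and the force is rising, so it's at the stop. One more small push, then I'll back off and lift.

Request:
step_arm --plan '[[[0,0,0],[0.8,-0.1,0],0.25],[[0,0,0],[0.8,-0.1,0],0.25]]'

```text
t: 20.5
eef_pos: [0.5923, 0.1407, 0.1114]
ee_rot: [-0.001, 0.059, 0.998, -0.0]
force: [-9.2, 5.2, 5.7]
finger_gap: 0.251
```

Request:
step_arm --plan '[[[0,0,0],[-2.5,0.2,0],0.27],[[0,0,0],[-2.5,0.2,0],0.35],[[0,0,0],[-3.5,0.2,0],0.38],[[0,0,0],[-3.5,0.2,10],0.38],[[0,0,0],[-3.5,0.2,40],0.38],[[0,0,0],[-3.5,0.2,90],0.38]]'

```text
t: 21.25
eef_pos: [0.5898, 0.1403, 0.2016]
ee_rot: [-0.001, 0.059, 0.998, -0.001]
force: [1.7, -0.2, 0.9]
finger_gap: 0.383
```

Request:
step_arm --plan '[[[0,0,0],[-40,-30,20],0.5],[[0,0,0],[-80,-70,40],0.5],[[0,0,0],[-110,-120,40],0.5],[[0,0,0],[-130,-175,40],0.5],[[0,0,0],[-130,-230,40],0.5],[[0,0,0],[-130,-280,40],0.5],[[0,0,0],[-130,-330,40],0.5],[[0,0,0],[-130,-380,40],0.5],[[0,0,0],[-130,-380,40],0.5]]'

```text
t: 22.38
eef_pos: [0.4601, -0.2421, 0.2419]
ee_rot: [0.0, 0.061, 0.998, -0.0]
force: [0.3, 0.1, -1.2]
finger_gap: 0.496
```

```bash
python3 kn.py n6;python3 - <<'E'
from model import *
t=imaging.snapshot("top"); cv2.imwrite("pics/endtop.png",t["pixels"][:,:,::-1])
E
```

```text
[ 0.4601214  -0.2421022   0.24193761] 173.04639852945604 [-1.06118227e-01  1.05046666e-01 -3.31972974e-01  6.29189219e-04
 -1.13373262e+00 -1.55113247e-02] [ 0.28874126  0.11985617 -1.16987597] 0.4963669899090131
```

View pics/n6t.png

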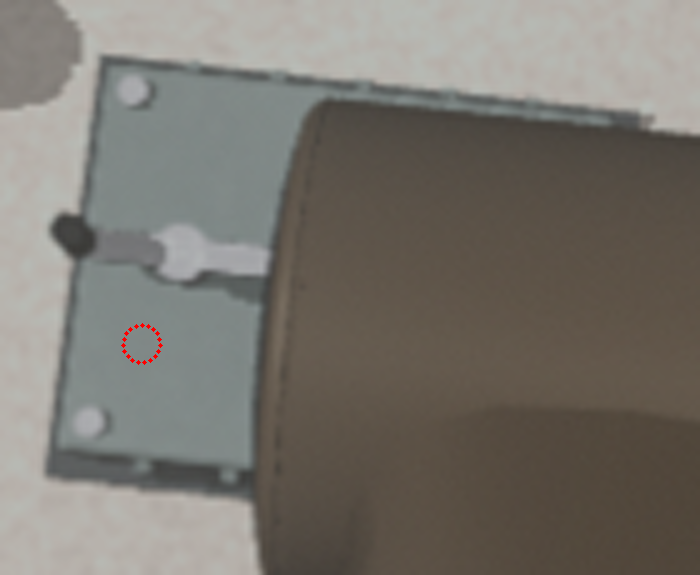

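View pics/n6s.png

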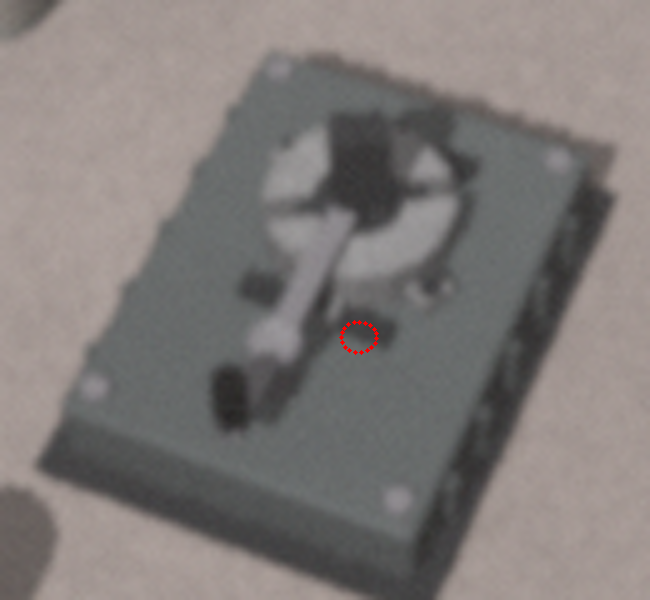

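View pics/endtop.png

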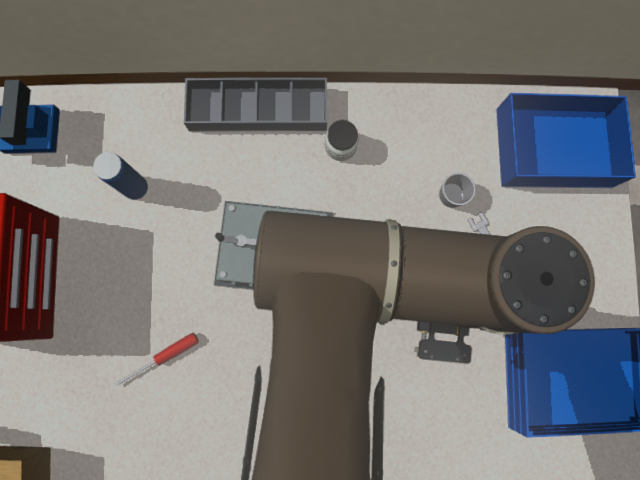

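The keeper is shut: the bar lies over the bushing shoulder, the knob is out along the case's +y, and the tang is upright. I'll measure the angle before handing in.

```bash
python3 - <<'E'
from model import *
t=imaging.snapshot("top");s=imaging.snapshot("side")
k=atz(t,[205+75.5/5-.5,190+234.5/5-.5],.1); e=atz(s,[235+340.5/5-.5,220+215.5/5-.5],.078); k2=atz(s,[235+230.5/5-.5,220+375.5/5-.5],.108)
ee=atz(t,[205+357.5/5-.5,190+268/5-.5],.078);pv=atz(t,[205+182.5/5-.5,190+250/5-.5],.078)
print(k,k2,e,ee,pv)
d=pv-ee; print("bar angle rel case y",np.arctan2(d[1],d[0])-(np.pi/2-.11)); d=k2-e;print(np.arctan2(d[1],d[0])-(np.pi/2-.11))
st=read_state();print(st['dq'],st['force'])
hand_in()
E
```

```text
[0.58774607 0.13831456 0.1       ] [0.58706523 0.14165828 0.108     ] [0.57549626 0.03680166 0.078     ] [0.5775092  0.03137199 0.078     ] [0.58488119 0.09989005 0.078     ]
bar angle rel case y 0.0028203467990299824
0.00011312003722663277
[ 0.00652395 -0.00024792 -0.00090159 -0.00010404  0.00405349  0.00282546] [ 0.24533173 -0.75227687 -0.06487032]
the job is handed in; nothing more can be done
```

The eared bushing is fully home in the carrier bore, the keeper is shut over it, and the job is handed in. It took about 22 s of the 72 s allowed.

**Bushing:** I gripped it by its tang and lowered it into the bore by feel. The ears stopped on the collar's face at the height the drawing implies. I turned it about 3° one way, then about 4° back, which let them drop into the keyways. It touched the floor with the tool at 103.3 mm, where 103.4 mm was expected. After I let go, the tang stood upright at its seated height in both camera views.

**Keeper:** I swung it by the knob until the force rose at the stop. The last pictures put it within about 0.003 rad of shut.

**Forces:** I read these only at the end of each move. The largest component in the bushing work was about 9 N, and in the last push on the knob also about 9 N.

**What I could not check:**
- The gripper hid the bushing during the insertion, so that part rested on the force and height readings.
- In the last top view the arm hid the carrier, the ring and the plain bushing. The final look at the bushing came from the side camera alone.
- The other things on the bench looked unmoved where I could see them. The tool kept well clear of the ring and the plain bushing.

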